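# Find the cylindrical air stone

### The job

The cylindrical air stone is in one of the three lidded boxes: open the boxes one at a time, the smallest first and then working up in size, until you find it, and do not open any box beyond that one. Take the stone out and stand it upright in the round steel dish without dropping it. Leave every box you searched standing open so I can see which were checked, any other box shut, the other stones in their boxes, and everything else on the bench where it is.

Things in the scene. Friction and masses are not known exactly. Their poses are not given: they have to be found in the camera images.
- box_small: The smallest of three cream plastic lidded boxes, fixed to the bench: 95 (x) x 92 (y) x 53 mm tall without its lid, walls and floor 3 mm thick. Origin at the centre of its underside; z up; -x is its front (roughly towards the robot), +x the hinge side. It holds one air stone, standing near the middle of its floor. Which size stands where, and which stone is in which box, varies.
- lid_small (a joint): Opening angle of the small box's lid: 0 shut, 1.57 upright, 1.9 fully back (stop). The lid is a 95 x 92 x 5 mm, 0.1 kg plate hinged along the box's rear (+x) top edge; its front rises and swings up and back. A stiff hinge (0.1 N m friction) leaves it at whatever angle it is let go. Below about 1.6 rad an open lid leans over the box, in the way of a gripper. Above 1.2 rad it counts as standing open, below 0.05 rad as shut.
- lid_small_grip (a point): Grip point of that lid: in its upright tab handle, a block 20 mm wide (box y) x 14 mm thick x 38 mm tall on the lid's top, centred 67 mm from the hinge line. This point is 28 mm above the lid's top surface (10 mm below the tab's top), 33 mm above the hinge line when shut, and moves with the lid. The tab can be pinched from above across its 20 mm width and pivots between the fingers as the lid swings.
- lid_small_hinge (a point): Middle of that lid's hinge line (along box y), at the rear top edge of the box, 53 mm above the bench.
- box_mid: The middle-sized of three cream plastic lidded boxes, fixed to the bench: 110 (x) x 105 (y) x 56 mm tall without its lid, walls and floor 3 mm thick. Origin at the centre of its underside; z up; -x is its front (roughly towards the robot), +x the hinge side. It holds one air stone, standing near the middle of its floor. Which size stands where, and which stone is in which box, varies.
- lid_mid (a joint): Opening angle of the mid box's lid: 0 shut, 1.57 upright, 1.9 fully back (stop). The lid is a 110 x 105 x 5 mm, 0.1 kg plate hinged along the box's rear (+x) top edge; its front rises and swings up and back. A stiff hinge (0.1 N m friction) leaves it at whatever angle it is let go. Below about 1.6 rad an open lid leans over the box, in the way of a gripper. Above 1.2 rad it counts as standing open, below 0.05 rad as shut.
- lid_mid_grip (a point): Grip point of that lid: in its upright tab handle, a block 20 mm wide (box y) x 14 mm thick x 38 mm tall on the lid's top, centred 82 mm from the hinge line. This point is 28 mm above the lid's top surface (10 mm below the tab's top), 33 mm above the hinge line when shut, and moves with the lid. The tab can be pinched from above across its 20 mm width and pivots between the fingers as the lid swings.
- lid_mid_hinge (a point): Middle of that lid's hinge line (along box y), at the rear top edge of the box, 56 mm above the bench.
- box_large: The largest of three cream plastic lidded boxes, fixed to the bench: 125 (x) x 120 (y) x 60 mm tall without its lid, walls and floor 3 mm thick. Origin at the centre of its underside; z up; -x is its front (roughly towards the robot), +x the hinge side. It holds one air stone, standing near the middle of its floor. Which size stands where, and which stone is in which box, varies.
- lid_large (a joint): Opening angle of the large box's lid: 0 shut, 1.57 upright, 1.9 fully back (stop). The lid is a 125 x 120 x 5 mm, 0.1 kg plate hinged along the box's rear (+x) top edge; its front rises and swings up and back. A stiff hinge (0.1 N m friction) leaves it at whatever angle it is let go. Below about 1.6 rad an open lid leans over the box, in the way of a gripper. Above 1.2 rad it counts as standing open, below 0.05 rad as shut.
- lid_large_grip (a point): Grip point of that lid: in its upright tab handle, a block 20 mm wide (box y) x 14 mm thick x 38 mm tall on the lid's top, centred 97 mm from the hinge line. This point is 28 mm above the lid's top surface (10 mm below the tab's top), 33 mm above the hinge line when shut, and moves with the lid. The tab can be pinched from above across its 20 mm width and pivots between the fingers as the lid swings.
- lid_large_hinge (a point): Middle of that lid's hinge line (along box y), at the rear top edge of the box, 60 mm above the bench.
- stone_cyl: The wanted air stone: a grey upright cylinder 26 mm across and 38 mm tall, with a thin white hose nipple (6 mm across, 8 mm tall) on top; 0.03 to 0.05 kg. Origin at the centre of its underside, z along its axis.
- stone_block: Another air stone, not wanted: same grey material, a rectangular block 34 x 24 x 26 mm tall with the same nipple. Origin at the centre of its underside.
- stone_disc: Another air stone, not wanted: same grey material, a flat disc 42 mm across and 14 mm tall with the same nipple. Origin at the centre of its underside.
- dish: A shallow round steel dish fixed to the bench, 90 mm across its rim, 9 mm tall, flat floor about 80 mm across and 3 mm above the bench. Origin at the centre of its underside.
- jar: Bystander, loose: a clear glass jar, 42 mm across and 80 mm tall. Origin at the centre of its underside. Leave it where it is.
- dropper: Bystander, loose: an amber glass bottle, 36 mm across and 95 mm tall. Origin at the centre of its underside. Leave it where it is.
- phone: Bystander, loose: a black telephone lying flat, 75 x 150 x 9 mm. Origin at the centre of its underside. Leave it where it is.
- brush: Bystander, loose: a 170 mm brush lying flat, under 30 mm tall, its origin under its middle. Leave it where it is.
- basket: Bystander, loose: an open blue plastic basket, 150 x 220 x 60 mm. Origin at the centre of its underside. Leave it where it is.
- beaker: Bystander, loose: a clear cup, 64 mm across and 85 mm tall. Origin at the centre of its underside. Leave it where it is.
- wash: Bystander, loose: a clear bottle, 60 mm across and 150 mm tall. Origin at the centre of its underside. Leave it where it is.
There are look-alikes about, which are no part of the job. What is shaped like the box_small but yellow is not meant.

How it is judged:
By the outcome, as a careful person would: the job done as asked, in the order asked, and still so for the second after the job is handed in, with the robot touching nothing.
It also fails if it takes over 72 s, if anything falls off the work surface, if the arm or the gripper's body presses on something with over 40 N, if the wrist force passes 120 N, or if a joint passes its speed limit or range.

### The arm

A 6-joint arm with a two-finger parallel gripper is mounted at the origin on the work surface. World frame = base frame: x ahead of the robot, y to its left, z up, the work surface at z = 0. Lengths are in m, angles in degrees, forces in N, time in s.
With the tool pointing down it reaches from about 0.325 to 0.85 m from the base axis. Payload 15.5 kg.
Tool frame: the origin (TCP) lies at the very end of the fingers, on their centre line; the grasp point (between the pads) lies arm.grip_depth behind it (arm.grip_depth is the distance from the TCP to the grasp point, in m); z points along the fingers, y is the line along which they close (so a half turn about z gives the same grasp; the last joint's range is limited). The gripper opens to 91 mm and grips with 3 to 60 N. Pads are 32 mm wide; open, the fingers measure 118 mm over their backs; the gripper's body (76 mm by 178 mm) begins 60 mm behind the grasp point.
Start: joints at [-78.524, 28.281, 77.091, -0, 74.628, -5.472], TCP at [0.182, -0.598, 0.214] pointing down, gripper open.
Joint ranges: [-166.48, 166.48], [-47.26, 123.95], [12.59, 153.08], [-70.14, 250.14], [6.76, 159.57], [-176.63, 176.63]. Speed limits (degrees/s): [108.29, 108.29, 147.25, 172.46, 172.46, 172.46].

### API

Orientations are given as a 3x3 rotation matrix whose columns are the frame's x, y, z axes.
In Python, from rig import arm gives the robot as it stands. Calls block until the motion is done:
- arm.move_to(position, orientation): joint-space move of the TCP to a pose.
- arm.move_l(position, orientation=None, feed=0.15): straight line of the TCP; orientation=None keeps the orientation; feed is the mean speed in m/s.
- arm.move_joints(angles): joint-space move.
- arm.grip(opening): finger opening in m; the grip force is fixed at half the most; returns when the fingers have stopped.
- arm.sleep(seconds).
- arm.solve_ik(position, orientation): joint angles nearest the present ones, or None.
- arm.snapshot(name): name is "side" or "top"; returns the picture (400x640x3 uint8, red, green, blue); there is no depth.
- arm.get_calibration(name): a dict with "intrinsics" (3x3 intrinsics, pixels), "k1" (the pictures are not rectified: a ray, as slopes to the right and down, at radius r is drawn at 1 + k1 r^2 times it, then the intrinsics apply), "cam_to_world" (4x4, takes a point from camera to world coordinates). Camera axes: x right, y down, z forward; pixel columns grow to the right and rows downward; lengths in m; the calibration is good to about 2 mm. A picture is of the moment at which its call begins. get_calibration takes no time and is no camera call.
A pose or a line that the arm cannot do raises arm.Unreachable and nothing moves.
- arm.sign_off(): hands the job in; it is judged then, once.
Readings, each from a call of its own:
- arm.current_t(): time.
- arm.current_joint_positions(): joint angles.
- arm.current_dq(): joint speeds.
- arm.current_tau(): joint torques, N m.
- arm.current_ee_pos(): TCP position.
- arm.current_tool_rot(): TCP orientation.
- arm.current_force(): force on the tool from outside, world axes, zero at the start.
- arm.current_torque(): the same for the moment, N m.
- arm.current_width(): finger opening in m.
- arm.current_grasp_force(): force on a finger pad.
Only numpy, scipy, OpenCV 4.12 (cv2) and the standard library are available. Lean on these libraries where they do the work, as an engineer would, in place of code of your own. Each camera call takes 0.05 s, during which the arm holds its last target. There are 200 camera calls.

## Working session

There is one attempt and no reset: what is moved stays moved. The work goes in short steps, each a Python script; the robot and the scene stay as the last script left them, time stands still between calls to the robot, and variables do not carry over. Pictures are saved under pics/ and viewed, at most 10 in all, crops included, and the job is handed in when it is done.

```bash
mkdir -p pics; python3 - <<'E'
from rig import arm
import cv2
for n in("top","side"):
    cv2.imwrite(f"pics/{n}0.png",arm.snapshot(n)[:,:,::-1]); c=arm.get_calibration(n); print(n,c)
print(arm.grip_depth,arm.current_tool_rot(),arm.current_t())
E
```

```text
top {'intrinsics': array([[395.66490868,   0.        , 325.35120915],
       [  0.        , 395.66490868, 192.23402017],
       [  0.        ,   0.        ,   1.        ]]), 'k1': 0.014920289890211786, 'cam_to_world': array([[ 0.01824435, -0.99654683,  0.08100347,  0.41790681],
       [-0.99967837, -0.01960894, -0.01608268, -0.09042279],
       [ 0.01761554, -0.080684  , -0.99658406,  1.35168219],
       [ 0.        ,  0.        ,  0.        ,  1.        ]])}
side {'intrinsics': array([[364.10406274,   0.        , 320.96371082],
       [  0.        , 364.10406274, 198.14287866],
       [  0.        ,   0.        ,   1.        ]]), 'k1': -0.043035058284645086, 'cam_to_world': array([[-0.96102085, -0.15282761,  0.23039673,  0.2442935 ],
       [-0.27615445,  0.57077993, -0.77327161,  0.82440821],
       [-0.01332857, -0.80675522, -0.59073544,  0.78786274],
       [ 0.        ,  0.        ,  0.        ,  1.        ]])}
0.0188 [[ 9.56569093e-01  2.91505608e-01 -2.24324128e-04]
 [ 2.91505673e-01 -9.56568446e-01  1.11858727e-03]
 [ 1.11493079e-04 -1.13539777e-03 -9.99999349e-01]] 0.1
```

View pics/top0.png

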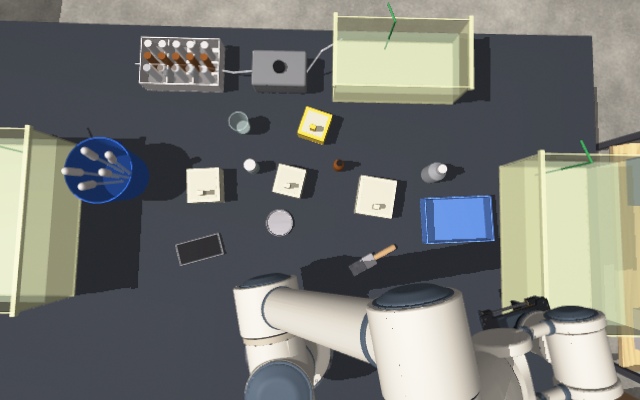

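View pics/side0.png

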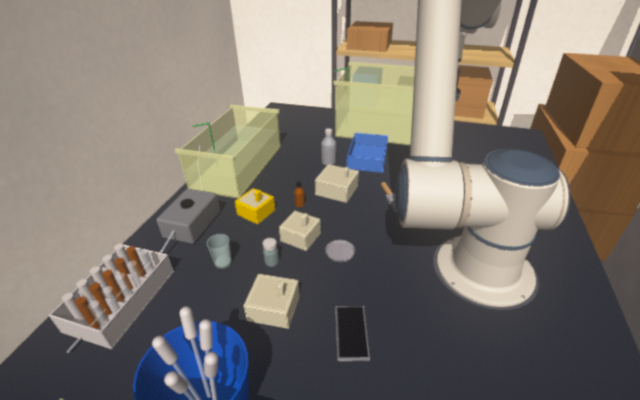

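```bash
cat > h.py <<'E'
import numpy as np, cv2
from rig import arm
def cal(n):
    c=arm.get_calibration(n); return c["intrinsics"],c["k1"],c["cam_to_world"]
def project(n,P):
    K,k,T=cal(n); P=np.asarray(P,float); c=(P-T[:3,3])@T[:3,:3]
    s=c[...,:2]/c[...,2:]; s=s*(1+k*(s**2).sum(-1,keepdims=True))
    return s*[K[0,0],K[1,1]]+K[:2,2]
def rectify(n,img,z,x,y,res=0.0005):
    "plane view at height z: up=+x, left=+y; x,y ranges"
    xs=np.arange(x[1],x[0],-res); ys=np.arange(y[1],y[0],-res)
    X,Y=np.meshgrid(xs,ys,indexing='ij')
    p=project(n,np.stack([X,Y,0*X+z],-1)).astype(np.float32)
    return cv2.remap(img,p[...,0],p[...,1],cv2.INTER_CUBIC)
def unproject(n,uv,z):
    K,k,T=cal(n); 
    s=cv2.undistortPoints(np.array([[uv]],float),K,np.array([k,0,0,0.]))[0,0]
    d=T[:3,:3]@np.r_[s,1]; return T[:3,3]+d*(z-T[2,3])/d[2]
E
python3 - <<'E'
from h import *
top=cv2.imread("pics/top0.png")
for uv in [(204,185),(290,180),(376,197),(280,222)]: print(uv,unproject("top",uv,0.06 if uv[0]!=280 else .005).round(3))
r=rectify("top",top,0.06,(0.3,0.56),(-0.31,0.38),0.00087)
print(r.shape); cv2.imwrite("pics/rect.png",r)
hsv=cv2.cvtColor(top,cv2.COLOR_BGR2HSV)
for uv in [(204,180),(290,175),(376,190),(280,222),(315,118)]: print(uv,hsv[uv[1],uv[0]])
E
```

```text
(204, 185) [0.539 0.285 0.06 ]
(290, 180) [0.561 0.005 0.06 ]
(376, 197) [ 0.51  -0.278  0.06 ]
(280, 222) [0.423 0.04  0.005]
(299, 794, 3)
(204, 180) [ 25  24 243]
(290, 175) [ 25  24 242]
(376, 190) [ 25  25 242]
(280, 222) [150   8 202]
(315, 118) [ 24  26 241]
```

View pics/rect.png

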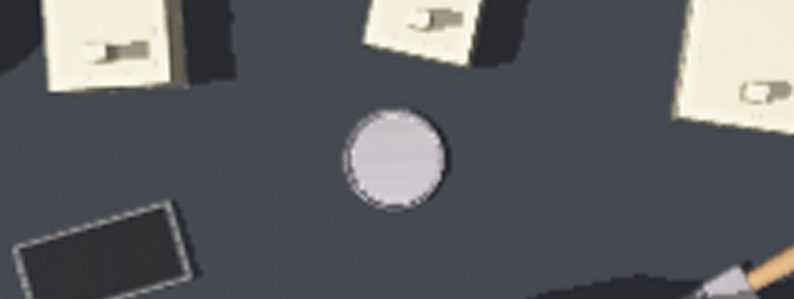

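```bash
cat >> h.py <<'E'
def lidrect(img,c,z,half=.095,thr=222):
    res=.0005
    r=rectify("top",img,z,(c[0]-half,c[0]+half),(c[1]-half,c[1]+half),res)
    m=(r.max(-1)>thr).astype(np.uint8)
    m=cv2.morphologyEx(m,cv2.MORPH_OPEN,np.ones((7,7)))
    cs=cv2.findContours(m,cv2.RETR_EXTERNAL,cv2.CHAIN_APPROX_NONE)[0]
    k=max(cs,key=cv2.contourArea); (u,v),(w,h),a=cv2.minAreaRect(k)
    b=cv2.boxPoints(((u,v),(w,h),a))
    return np.array([c[0]+half-v*res,c[1]+half-u*res]),(w*res,h*res),a,cv2.contourArea(k)*res*res,r,b
E
python3 - <<'E'
from h import *
top=cv2.imread("pics/top0.png"); o=[]
for c,z in (((.539,.285),.061),((.561,.005),.058),((.51,-.278),.065)):
    for t in (215,228):
        p,wh,a,A,r,b=lidrect(top,c,z,thr=t); print(p.round(4),np.round(wh,4),round(a,1),round(A*1e6))
    cv2.polylines(r,[b.astype(int)],True,(0,0,255),1); o.append(r[:,60:320] if 0 else r)
cv2.imwrite("pics/boxes.png",cv2.resize(np.hstack(o),(795,265)))
# dish
r=rectify("top",top,0.009,(.36,.49),(-.03,.11),.0005)
m=((r.max(-1)>150)).astype(np.uint8);cs=cv2.findContours(m,0,1)[0];k=max(cs,key=cv2.contourArea)
(u,v),rr=cv2.minEnclosingCircle(k);print("dish",.49-v*.0005,.11-u*.0005,rr*.001)
M=cv2.moments(k);print(.49-M['m01']/M['m00']*.0005,.11-M['m10']/M['m00']*.0005)
E
```

```text
[0.5396 0.288 ] [0.1099 0.1036] 86.0 10963
[0.5394 0.2879] [0.1087 0.1027] 86.0 10741
[0.5597 0.0092] [0.0908 0.0944] 12.5 8219
[0.5595 0.0093] [0.0901 0.0933] 12.5 8053
[ 0.5121 -0.2757] [0.1207 0.124 ] 8.4 14410
[ 0.5119 -0.2761] [0.1196 0.1229] 8.3 14127
dish 0.42119075775146486 0.04265702056884765 0.08938573455810547
0.42233187185375926 0.040312818490423064
```

View pics/boxes.png

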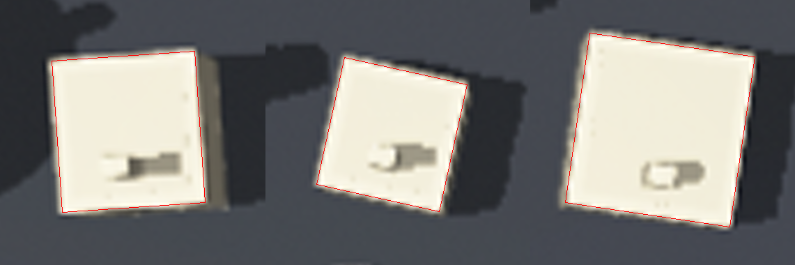

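```bash
cat >> h.py <<'E'
# name: centre, yaw(deg), length x, height, tab distance from hinge
B={"small":((.5597,.0092),-12.5,.095,.053,.067),"mid":((.5396,.288),4.0,.110,.056,.082),"large":((.512,-.276),-8.4,.125,.060,.097)}
DISH=(.4222,.0403)
def R(yaw):
    a=np.radians(yaw); c,s=np.cos(a),np.sin(a); return np.array([[c,s,0],[s,-c,0],[0,0,-1.]])
def gp(name,th):
    "TCP position with grip point at lid angle th"
    c,yaw,L,h,d=B[name]; a=np.arctan2(.033,-d)-th; r=np.hypot(.033,d)
    x=L/2+r*np.cos(a); y=np.radians(yaw)
    return np.array([c[0]+x*np.cos(y),c[1]+x*np.sin(y),h+r*np.sin(a)-arm.grip_depth])
def above(name,z=.24):
    p=gp(name,0); p[2]=z; arm.move_to(p,R(B[name][1]))
def open_lid(name,end=1.75):
    p=gp(name,0)
    arm.grip(.05); arm.move_l(p,feed=.15)
    f=arm.current_force(); w=arm.grip(.0); print("pinched",arm.current_width(),arm.current_force()-f)
    for th in np.linspace(0,end,10)[1:]: arm.move_l(gp(name,th),feed=.12)
    print("end",arm.current_width(),(arm.current_force()).round(1),arm.current_t())
    arm.grip(.04); q=gp(name,end); q[2]=.24; arm.move_l(q,feed=.25)
def shot(name,f,crop=None):
    i=cv2.cvtColor(arm.snapshot(name),cv2.COLOR_RGB2BGR); cv2.imwrite(f"pics/{f}.png",i); return i
E
python3 - <<'E'
from h import *
y=unproject("top",(314,125),.058);print("yellow",y)
for n in B:
    for th in(0,.9,1.75): print(n,gp(n,th).round(3),arm.solve_ik(gp(n,th),R(B[n][1])) is not None)
arm.move_l([.182,-.598,.26],feed=.25)
above("small"); print(arm.current_t(),arm.current_joint_positions())
open_lid("small")
above("mid"); print(arm.current_t())
i=shot("top","t1"); c=B["small"][0]
r=rectify("top",i,.02,(c[0]-.1,c[0]+.1),(c[1]-.1,c[1]+.1),.0005)
s=shot("side","s1"); u,v=project("side",[*c,.05]).astype(int)
s=cv2.resize(s[v-50:v+50,u-50:u+50],(400,400),interpolation=2)
cv2.imwrite("pics/v1.png",np.hstack([r,s]))
E
```

```text
yellow [ 0.74645667 -0.06948603  0.058     ]
small [0.541 0.013 0.067] True
small [0.591 0.002 0.107] True
small [ 0.649 -0.011  0.094] True
mid [0.513 0.286 0.07 ] True
mid [0.569 0.29  0.122] True
mid [0.641 0.295 0.112] True
large [ 0.478 -0.271  0.074] True
large [ 0.54  -0.28   0.138] True
large [ 0.623 -0.292  0.131] True
2.95 [-4.96545755e+00  2.00088767e+01  8.69214651e+01 -7.15353203e-03
  7.30676613e+01  9.75733080e+01]
pinched 0.019910822221568612 [0.44265446 5.01050381 2.07294188]
end 0.019735027921673833 [6.2 1.  9. ] 7.9917
10.475
```

View pics/v1.png

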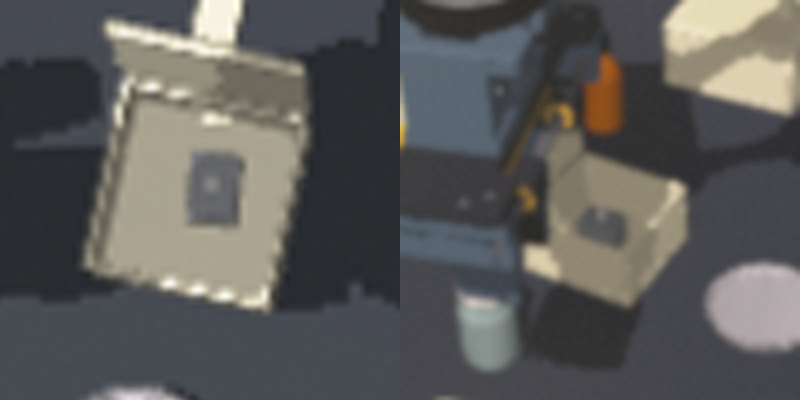

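The small box's lid is open, and it holds the rectangular block (left panel at 213,188), so it isn't the one. Next is the mid box.

```bash
python3 - <<'E'
from h import *
open_lid("mid")
arm.move_to([.45,.04,.26],R(0)); print(arm.current_t())
i=shot("top","t2"); c=B["mid"][0]
r=rectify("top",i,.041,(c[0]-.1,c[0]+.1),(c[1]-.1,c[1]+.1),.0005)
s=shot("side","s2"); u,v=project("side",[*c,.05]).astype(int)
s=cv2.resize(s[v-50:v+50,u-50:u+50],(400,400),interpolation=2)
cv2.imwrite("pics/v2.png",np.hstack([r,s]))
E
```

```text
pinched 0.0197563339431394 [-1.29253538  6.60107751  1.21347432]
end 0.020190034275927877 [5.  3.1 9.7] 15.4333
17.8167
```

View pics/v2.png

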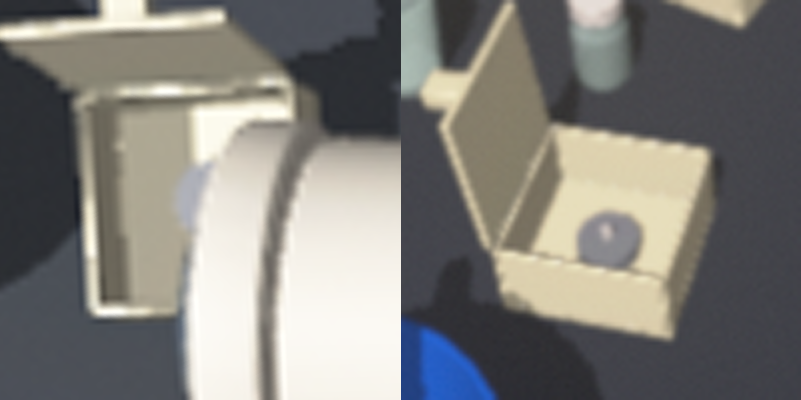

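Something round and low is in the mid box (right panel around 610,240), probably the disc, but the forearm covers it from above. I'll check it with the arm at the large box, before touching that lid.

```bash
python3 - <<'E'
from h import *
above("large"); print(arm.current_t())
i=shot("top","t3"); c=B["mid"][0]
r=rectify("top",i,.017,(c[0]-.1,c[0]+.1),(c[1]-.1,c[1]+.1),.0005)
s=shot("side","s3"); u,v=project("side",[*c,.03]).astype(int)
s=cv2.resize(s[v-25:v+25,u-25:u+25],(400,400),interpolation=2)
# outlines of both candidates at the box centre of stone, for scale
cv2.imwrite("pics/v3.png",np.hstack([r,s]))
m=cv2.inRange(cv2.cvtColor(r,cv2.COLOR_BGR2HSV),(100,15,60),(140,120,220))[60:340,100:300]
cs=cv2.findContours(m,0,1)[0];k=max(cs,key=cv2.contourArea);print(cv2.contourArea(k)*.25,np.array(cv2.minAreaRect(k)[1])*.5)
E
```

```text
19.1083
1169.5 [15.  99.5]
```

View pics/v3.png

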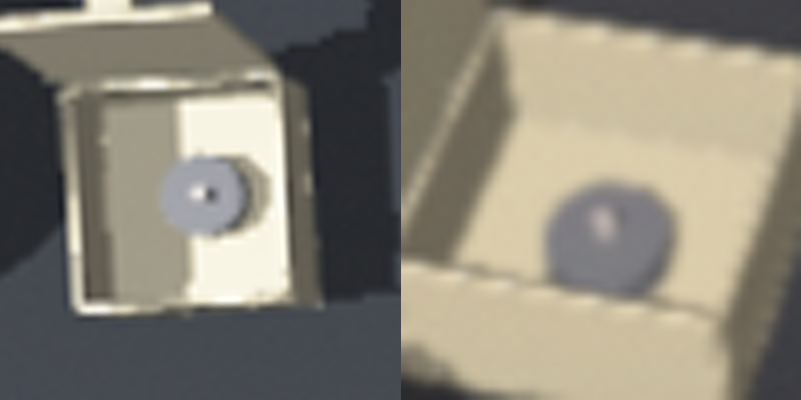

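The mid box holds a flat disc about 42 mm across (left panel at 205,196, roughly 85 px at 0.5 mm/px). So the cylinder is in the large box.

```bash
python3 - <<'E'
from h import *
open_lid("large")
arm.move_to([.45,.06,.26],R(0)); print(arm.current_t())
i=shot("top","t4"); c=B["large"][0]
r=rectify("top",i,.041,(c[0]-.1,c[0]+.1),(c[1]-.1,c[1]+.1),.0005)
s=shot("side","s4"); u,v=project("side",[*c,.05]).astype(int)
s=cv2.resize(s[v-40:v+40,u-40:u+40],(400,400),interpolation=2)
cv2.imwrite("pics/v4.png",np.hstack([r,s]))
E
```

```text
pinched 0.019624467179759603 [-2.67803704 -4.09548689  0.69992361]
end 0.01961590537195206 [ 5.9 -1.1 11.1] 24.2667
26.8167
```

View pics/v4.png

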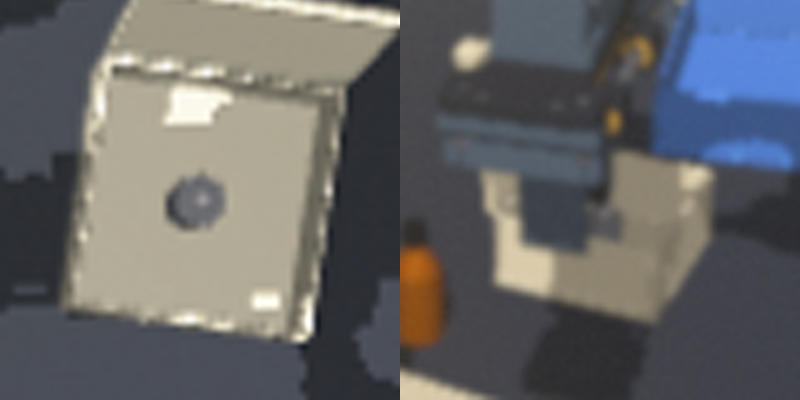

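```bash
python3 - <<'E'
from h import *
print(unproject("top",(338,165),.05),unproject("top",(435,172),.05))
Y=R(-8.4); p=[.514,-.276]
arm.move_to([*p,.2],Y); arm.grip(.06); arm.move_l([*p,.013],feed=.15)
print(arm.current_force()); arm.grip(0); print("w",arm.current_width(),arm.current_grasp_force(),arm.current_force(),arm.current_t())
if .022<arm.current_width()<.03:
    arm.move_l([*p,.2],feed=.15)
    arm.move_to([*DISH,.2],R(0)); print("w",arm.current_width(),arm.current_t())
    shot("side","s5")
    arm.move_l([*DISH,.05],feed=.15); arm.move_l([*DISH,.0138],feed=.05)
    print("w",arm.current_width(),arm.current_force())
    i=shot("side","s6"); u,v=project("side",[*DISH,.03]).astype(int)
    a=cv2.imread("pics/s5.png");U,V=project("side",[*DISH,.2]).astype(int)
    f=lambda i,u,v:cv2.resize(i[v-40:v+40,u-40:u+40],(400,400),interpolation=2)
    cv2.imwrite("pics/v5.png",np.hstack([f(a,U,V),f(i,u,v)]))
E
```

```text
[ 0.61526704 -0.15178126  0.05      ] [ 0.59842074 -0.47501494  0.05      ]
[-0.02787158  0.03338871 -0.15968618]
w 0.025383713580915568 30.000473856925964 [-1.16221556  0.19264342  3.00650417] 30.7583
w 0.02546478382595536 33.4083
w 0.02523796181291684 [-0.24638544  0.48790901  0.00399172]
```

View pics/v5.png

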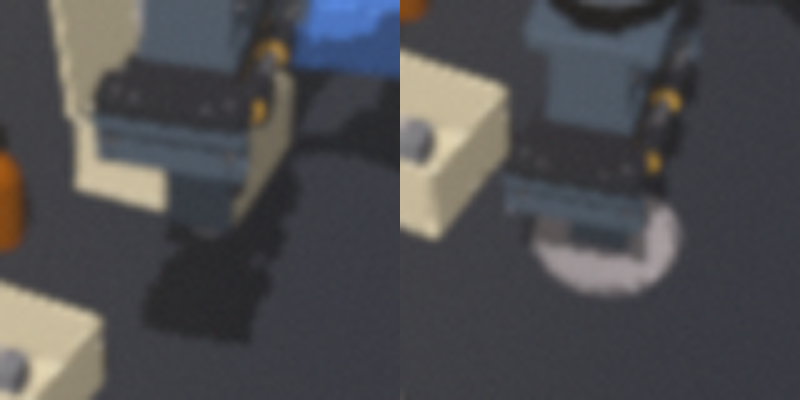

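The stone is held at a width of 25 mm, over the dish (right panel around 600,240). I'll ease it down to contact and release.

```bash
python3 - <<'E'
from h import *
z=.0138; f0=arm.current_force()[2]
while z>.0115:
    z-=.0004; arm.move_l([*DISH,z],feed=.02); f=arm.current_force()[2]; print(round(z,4),round(f,2))
    if f-f0>1.0: break
arm.grip(.05); arm.move_l([*DISH,.2],feed=.15)
arm.move_to([.4,-.25,.28],R(0)); print(arm.current_t())
t=shot("top","t7"); i=shot("side","s7"); u,v=project("side",[*DISH,.03]).astype(int)
cv2.imwrite("pics/v7.png",np.hstack([cv2.resize(i[v-40:v+40,u-40:u+40],(400,400),interpolation=2),cv2.resize(t[100:300,170:370],(400,400))]))
E
```

```text
0.0134 -0.51
0.013 1.38
39.1583
```

View pics/v7.png

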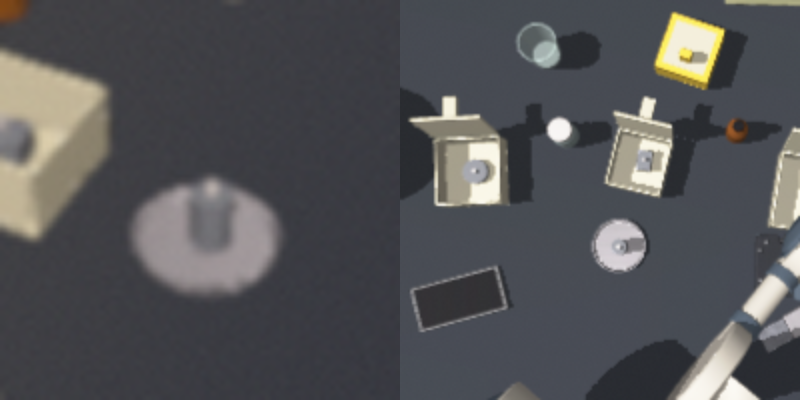

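The stone stands upright in the middle of the dish (left panel at 210,220), and the small and mid boxes are open with their stones inside. The large box is only partly in view.

```bash
python3 -c "
from rig import arm
print(arm.sign_off())"
```

```text
the job is handed in; nothing more can be done
None
```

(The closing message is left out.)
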